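# Load the sample caddy for the chromatograph

## Robot

A 6-joint arm with a two-finger parallel gripper is mounted at the origin on the work surface. World frame = base frame: x ahead of the robot, y to its left, z up, the work surface at z = 0. Lengths are in m, angles in rad, forces in N, time in s.
With the tool pointing down it reaches from about 0.25 to 0.725 m from the base axis. Payload 4 kg.
Tool frame: the origin (TCP) lies midway between the tips of the shut fingers; the grasp point (between the pads) lies 19 mm behind it; z points along the fingers, y is the line along which they close (so a half turn about z gives the same grasp; the last joint's range is limited). The gripper opens to 85 mm and grips with 20 to 120 N. Pads are 22 mm wide; open, the fingers measure 114 mm over their backs; the gripper's body (76 mm by 85 mm) begins 54 mm behind the grasp point. The pads swing forward as they close: fully open they stand 13 mm farther back than shut.
Start: joints at [1.344, 0.241, 0.005, 1.335, 0, 1.571], TCP at [0.112, 0.487, 0.231] pointing down, gripper open.
Joint ranges: [-2.72, 2.72], [-1.05, 1.87], [-1.09, 1.28], [-1.99, 2.15], [-1.42, 1.44], [-3.14, 3.14]. Speed limits (rad/s): [2.79, 2.79, 3.14, 3.14, 3.14, 3.14].

## Interface

Orientations are given as a unit quaternion [x, y, z, w].
In Python, from workcell import monitor, vision, job gives the robot as it stands.
- The arm moves only by the tool move_arm, never from a script. Its argument "moves" is a list that holds one entry, the list of rows, each a list of 5 numbers: the shift along the world's x, y, z in m, then the turn about the world's z in degrees, then the opening in per cent of the stroke, from 0 (shut) to 100 (fully open). In form: [[[x, y, z, turn, gripper], ...]]. A call has 1 to 5 rows; each row is the pose to reach, as a shift and turn from the pose commanded when the call began; what a row does not reach only later rows make up. A row lasts 1/8 s, in which the tool goes at most 62.5 mm and 10.7 degrees, less where a joint would pass 70% of its speed; a pose out of reach is approached as far as the arm can. A call with a gripper value outside its range is refused whole. The fingers move at their own pace and stop on an object; the grip force is fixed at half the most. Time passes only in rows, so rows that repeat a pose let the fingers close. It gives the time, the measured TCP pose, the force, the opening and the grip force at its end, in the units of the state.
- monitor.get_obs(): the state, without advancing time (a new reading comes with each control period).
- vision.camera(name): name is "side" or "top" or "wrist"; returns a dict with "color" (480x640x3 uint8, red, green, blue), "camera_matrix" (3x3 intrinsics, pixels), "eye" and "attitude" of the camera in the world; the wrist camera has in their place "hand_eye" (4x4, takes a point from camera to tool coordinates, whose origin is the TCP and whose axes are the flange's). Camera axes: x right, y up, looking along -z (the intrinsics and any distortion apply to the point x, -y, -z); pixel columns grow to the right and rows downward; lengths in m; the calibration is good to about 2 mm. A picture is of the moment at which its call begins: read the wrist's pose just before it. There is no depth.
- job.job_done(): hands the job in; it is judged then, once.
The state is a dict: "clock": time; "joint_pos": joint angles; "joint_vel": joint speeds; "tau": joint torques, N m; "eef_pos": TCP position; "tool_rot": TCP orientation; "ft_force": force on the tool from outside, world axes, zero at the start; "ft_torque": the same for the moment, N m; "grip_width": finger opening in m; "grasp_force": force on a finger pad.
Only numpy, scipy, OpenCV 4.12 (cv2) and the standard library are available. Lean on these libraries where they do the work, as an engineer would, in place of code of your own. Each camera call takes 0.05 s, during which the arm holds its last target. There are 200 camera calls.

## Task

Gather the four white sample bottles into the caddy for the next run, each standing upright on the floor of the cup that matches its cap colour. The amber bottles have the same caps but are stock standards: leave them standing where they are. Set the bottles down rather than dropping them, and do not tip any bottle over.

Things in the scene. Friction and masses are not known exactly. Their poses are not given: they have to be found in the camera images.
- bottle_red: Loose sealed sample bottle, WHITE plastic with a pale blue-grey label and a red cap; belongs in the caddy. Upright and round, 100 mm tall: body 40 mm across from 0 to 58 mm, sloping shoulder to 67 mm, cap 28 mm across from 66 to 100 mm above the underside (the cap is the place to grip, from above). About 100 g. Origin: centre of the underside, z up.
- bottle_blue: Loose sealed sample bottle, WHITE plastic with a pale blue-grey label and a blue cap; belongs in the caddy. Upright and round, 100 mm tall: body 40 mm across from 0 to 58 mm, sloping shoulder to 67 mm, cap 28 mm across from 66 to 100 mm above the underside (the cap is the place to grip, from above). About 100 g. Origin: centre of the underside, z up.
- bottle_green: Loose sealed sample bottle, WHITE plastic with a pale blue-grey label and a green cap; belongs in the caddy. Upright and round, 100 mm tall: body 40 mm across from 0 to 58 mm, sloping shoulder to 67 mm, cap 28 mm across from 66 to 100 mm above the underside (the cap is the place to grip, from above). About 100 g. Origin: centre of the underside, z up.
- bottle_yellow: Loose sealed sample bottle, WHITE plastic with a pale blue-grey label and a yellow cap; belongs in the caddy. Upright and round, 100 mm tall: body 40 mm across from 0 to 58 mm, sloping shoulder to 67 mm, cap 28 mm across from 66 to 100 mm above the underside (the cap is the place to grip, from above). About 100 g. Origin: centre of the underside, z up.
- amber_red: Loose AMBER BROWN bottle with a red cap, otherwise the same shape and size as the white bottles: a look-alike that does not belong in the caddy and stays where it stands. Origin: centre of the underside, z up.
- amber_blue: Loose AMBER BROWN bottle with a blue cap, otherwise the same shape and size as the white bottles: a look-alike that does not belong in the caddy and stays where it stands. Origin: centre of the underside, z up.
- cup_red: Red square cup, open on top, fixed, one of four in a row in a fixed grey caddy (row along the cup's x axis, 70 mm pitch, colours in any order; a 46 mm tall end wall 40 mm beyond the last cup's centre). Outside 66 x 66 mm, 30 mm tall; walls and floor 4 mm; inside 58 x 58 mm. Origin: centre of the underside, 6 mm above the bench; inner floor 4 mm above it.
- cup_blue: Blue square cup, open on top, fixed, one of four in a row in a fixed grey caddy (row along the cup's x axis, 70 mm pitch, colours in any order; a 46 mm tall end wall 40 mm beyond the last cup's centre). Outside 66 x 66 mm, 30 mm tall; walls and floor 4 mm; inside 58 x 58 mm. Origin: centre of the underside, 6 mm above the bench; inner floor 4 mm above it.
- cup_green: Green square cup, open on top, fixed, one of four in a row in a fixed grey caddy (row along the cup's x axis, 70 mm pitch, colours in any order; a 46 mm tall end wall 40 mm beyond the last cup's centre). Outside 66 x 66 mm, 30 mm tall; walls and floor 4 mm; inside 58 x 58 mm. Origin: centre of the underside, 6 mm above the bench; inner floor 4 mm above it.
- cup_yellow: Yellow square cup, open on top, fixed, one of four in a row in a fixed grey caddy (row along the cup's x axis, 70 mm pitch, colours in any order; a 46 mm tall end wall 40 mm beyond the last cup's centre). Outside 66 x 66 mm, 30 mm tall; walls and floor 4 mm; inside 58 x 58 mm. Origin: centre of the underside, 6 mm above the bench; inner floor 4 mm above it.

How it is judged:
At the end, for the whole second after the job is handed in: Each white bottle stands in the cup of its cap's colour: centre within 14 mm of the cup's, underside on the cup's floor (less than 9 mm above the cup's underside), within 7 degrees of upright, at rest and let go; both amber bottles stand upright within 30 mm of where they started (horizontal distance between bottle_red and cup_red below 0.014 m and z of bottle_red in the frame of cup_red below 0.009 m and angle between each of bottle_red, bottle_blue, bottle_green, bottle_yellow, amber_red, amber_blue's own z axis and vertical below 0.12 rad and linear speed of each of bottle_red, bottle_blue, bottle_green, bottle_yellow below 0.02 m/s and contact force between each of bottle_red, bottle_blue, bottle_green, bottle_yellow and the fingers below 0.05 N and horizontal distance between bottle_blue and cup_blue below 0.014 m and z of bottle_blue in the frame of cup_blue below 0.009 m and horizontal distance between bottle_green and cup_green below 0.014 m and z of bottle_green in the frame of cup_green below 0.009 m and horizontal distance between bottle_yellow and cup_yellow below 0.014 m and z of bottle_yellow in the frame of cup_yellow below 0.009 m and distance of each of amber_red, amber_blue from where it was at the start of the episode below 0.03 m); the robot touches nothing.
It fails at once if a bottle is tipped over (more than 57 degrees) (angle between any of bottle_red, bottle_blue, bottle_green, bottle_yellow, amber_red, amber_blue's own z axis and vertical above 1 rad).
It fails at once if an amber bottle is shifted by more than 30 mm (distance of any of amber_red, amber_blue from where it was at the start of the episode above 0.03 m).
It fails at once if a white bottle is let go with its underside more than 60 mm above the bench ((height (world z) of bottle_red above 0.06 m and contact force between bottle_red and the fingers below 0.01 N) or (height (world z) of bottle_blue above 0.06 m and contact force between bottle_blue and the fingers below 0.01 N) or (height (world z) of bottle_green above 0.06 m and contact force between bottle_green and the fingers below 0.01 N) or (height (world z) of bottle_yellow above 0.06 m and contact force between bottle_yellow and the fingers below 0.01 N)).
It also fails if it takes over 112 s, if anything falls off the work surface, if the arm or the gripper's body presses on something with over 40 N, if the wrist force passes 120 N, or if a joint passes its speed limit or range.

## Working session

There is one attempt and no reset: what is moved stays moved. The work goes in short steps, Python scripts to look and compute and a tool call to move; the robot and the scene stay as the last step left them, time stands still between calls to the robot, and variables do not carry over. Pictures are saved under pics/ and viewed, at most 14 in all, crops included, and the job is handed in when it is done.

Besides the shell and the picture viewer there is one more tool, called as name(argument=value, ...), one argument or row to a line, values as JSON. move_arm: Moves the arm, as the interface text tells. Its arguments: {"type":"object","properties":{"moves":{"type":"array","items":{"type":"array","items":{"type":"array","items":{"type":"number"}}}}},"required":["moves"]}

```bash
mkdir -p pics
cat > h.py <<'E'
import sys; sys.path.insert(0,'.')
from workcell import monitor, vision, job
import numpy as np, cv2
from scipy.spatial.transform import Rotation as R
def shot(n,f):
    c=vision.camera(n); cv2.imwrite('pics/'+f,c['color'][:,:,::-1]); return c
E
python3 - <<'E'
from h import *
for n in('top','side'):
    c=shot(n,n+'1.png'); print({k:v for k,v in c.items() if k!='color'})
o=monitor.get_obs(); print(o)
E
```

```text
{'camera_matrix': array([[513.83598288,   0.        , 321.23678606],
       [  0.        , 513.83598288, 250.32724395],
       [  0.        ,   0.        ,   1.        ]]), 'eye': array([ 0.39160226, -0.05407438,  0.99748826]), 'attitude': array([-0.05918807,  0.03868298,  0.70884423, -0.70181212])}
{'camera_matrix': array([[576.8700857 ,   0.        , 326.54040138],
       [  0.        , 576.8700857 , 248.590357  ],
       [  0.        ,   0.        ,   1.        ]]), 'eye': array([-0.01235966, -0.67088933,  0.84200951]), 'attitude': array([ 0.37110664, -0.12987532, -0.32520089,  0.86003293])}
{'clock': 0.1, 'joint_pos': array([ 1.34402996e+00,  2.41353396e-01,  3.88627344e-03,  1.33520889e+00,
       -2.91250721e-06,  1.57081360e+00]), 'joint_vel': array([-0.00014422, -0.00042068,  0.00098574, -0.0008979 ,  0.00014425,
       -0.00079997]), 'tau': array([-4.88181126e-05, -3.73138189e+01,  2.53009701e+01,  1.08111350e-02,
        5.64360641e-05, -9.81450334e-07]), 'eef_pos': array([0.11228976, 0.48665716, 0.23050454]), 'tool_rot': array([ 1.13148933e-01,  9.93577594e-01, -9.33972663e-04, -1.04879099e-04]), 'ft_force': array([0.06734598, 0.00784135, 0.56183356]), 'ft_torque': array([0.01747266, 0.00816967, 0.01211625]), 'grasp_force': 0.0, 'grip_width': 0.0856995750137649}
```

View pics/top1.png

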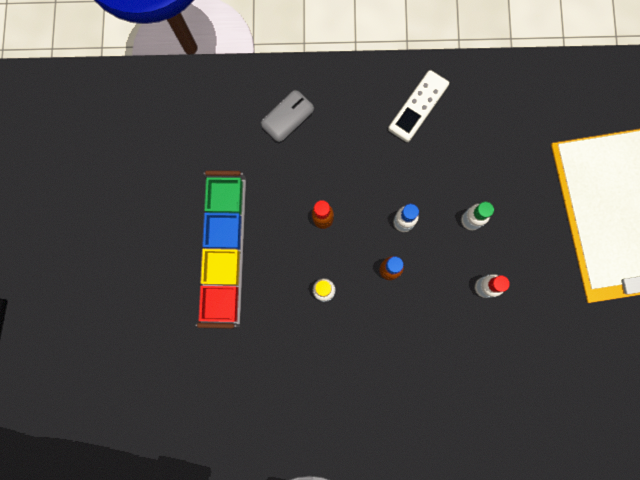

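View pics/side1.png

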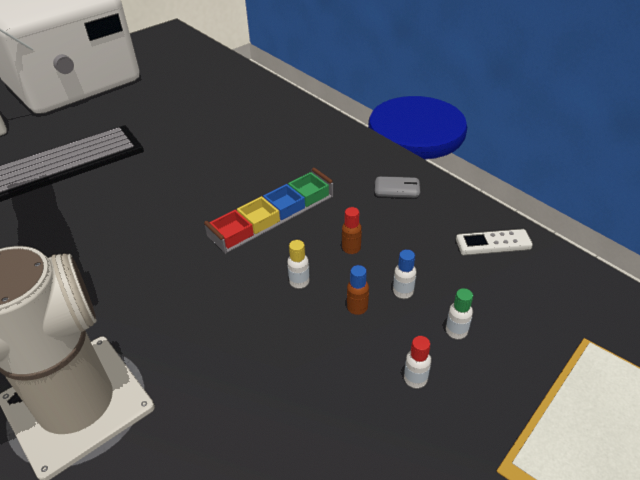

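The top view shows the caddy on the left (green, blue, yellow, red from row 194 to 303). White bottles: yellow (323,290), blue (408,213), green (482,213), red (497,285). Ambers: red (321,210), blue (394,266). Next I compute positions.

```bash
cat >> h.py <<'E'
HS={'red':[(0,6),(174,180)],'yellow':[(24,34)],'green':[(50,80)],'blue':[(104,118)]}
def blobs(img,col,amin=60):
    h=cv2.cvtColor(img,cv2.COLOR_RGB2HSV); m=np.zeros(img.shape[:2],np.uint8)
    for a,b in HS[col]: m|=cv2.inRange(h,(a,150,110),(b,255,255))
    n,_,s,c=cv2.connectedComponentsWithStats(m)
    return [(c[i],s[i]) for i in range(1,n) if s[i][4]>amin]
def ray(c,uv,p=None,Rm=None):
    K=c['camera_matrix']; d=np.array([(uv[0]-K[0,2])/K[0,0],-(uv[1]-K[1,2])/K[1,1],-1])
    if p is None: p,Rm=c['eye'],R.from_quat(c['attitude']).as_matrix()
    d=Rm@d; return p,d/np.linalg.norm(d)
def onz(c,uv,z,p=None,Rm=None):
    p,d=ray(c,uv,p,Rm); return p+d*(z-p[2])/d[2]
E
python3 - <<'E'
from h import *
T=vision.camera('top');S=vision.camera('side')
for col in HS:
    print(col)
    for c,s in blobs(T['color'],col): 
        if s[1]>100: print(' top',c.round(),s[2:],onz(T,c,.083).round(4),'cuprim/floor',onz(T,c,.036).round(4),onz(T,c,.02).round(4))
    for c,s in blobs(S['color'],col): print(' side',c.round(),s[2:],onz(S,c,.083).round(4))
E
```

```text
red
 top [322. 209.] [ 16  19 242] [ 0.5954 -0.0294  0.083 ] cuprim/floor [ 0.6059 -0.0281  0.036 ] [ 0.6095 -0.0277  0.02  ]
 top [500. 283.] [ 19  17 241] [ 0.4565 -0.3436  0.083 ] cuprim/floor [ 0.4599 -0.3585  0.036 ] [ 0.461  -0.3636  0.02  ]
 top [218. 303.] [  40   37 1353] [0.426  0.1572 0.083 ] cuprim/floor [0.4278 0.1681 0.036 ] [0.4284 0.1717 0.02  ]
 side [351. 217.] [ 14  21 271] [ 0.5958 -0.0268  0.083 ]
 side [233. 228.] [ 44  38 938] [0.3991 0.1083 0.083 ]
 side [420. 348.] [ 19  25 389] [ 0.4584 -0.3375  0.083 ]
yellow
 top [220. 266.] [  38   36 1271] [0.4924 0.1552 0.083 ] cuprim/floor [0.4976 0.166  0.036 ] [0.4993 0.1697 0.02  ]
 top [323. 288.] [ 15  15 184] [ 0.4518 -0.0304  0.083 ] cuprim/floor [ 0.4549 -0.0292  0.036 ] [ 0.456  -0.0288  0.02  ]
 side [259. 214.] [ 42  38 865] [0.4645 0.1076 0.083 ]
 side [297. 250.] [ 16  22 272] [ 0.4534 -0.0275  0.083 ]
green
 top [223. 195.] [ 36  34 999] [0.6235 0.1513 0.083 ] cuprim/floor [0.6354 0.1618 0.036 ] [0.6395 0.1654 0.02  ]
 top [485. 209.] [ 16  15 190] [ 0.5908 -0.3243  0.083 ] cuprim/floor [ 0.601  -0.3382  0.036 ] [ 0.6045 -0.3429  0.02  ]
blue
 top [410. 211.] [ 17  17 204] [ 0.5885 -0.1896  0.083 ] cuprim/floor [ 0.5987 -0.1966  0.036 ] [ 0.6021 -0.199   0.02  ]
 top [221. 230.] [  37   36 1176] [0.5583 0.1537 0.083 ] cuprim/floor [0.5669 0.1643 0.036 ] [0.5698 0.168  0.02  ]
 top [395. 264.] [ 17  16 209] [ 0.4927 -0.1587  0.083 ] cuprim/floor [ 0.4978 -0.1641  0.036 ] [ 0.4996 -0.1659  0.02  ]
 side [489.  87.] [  394   254 59048] [1.2282 0.1179 0.083 ]
 side [285. 200.] [ 42  36 773] [0.53   0.1057 0.083 ]
 side [407. 260.] [ 16  21 271] [ 0.5894 -0.1848  0.083 ]
 side [358. 276.] [ 15  23 296] [ 0.4937 -0.1549  0.083 ]
```

move_arm(
  moves=[
    [[0.03, -0.05, 0, 6, 100], [0.065, -0.1, 0, 13, 100], [0.1, -0.15, 0, 13, 100], [0.135, -0.205, 0, 13, 100], [0.17, -0.258, 0, 13, 100]],
  ],
)

```text
clock: 0.82
eef_pos: [0.281, 0.2306, 0.2314]
tool_rot: [-0.0, 1.0, 0.0, 0.0]
ft_force: [0.4, 1.1, -0.5]
grip_width: 0.0855
grasp_force: 0.0
```

move_arm(
  moves=[
    [[0.035, -0.05, 0, 0, 100], [0.07, -0.1, 0, 0, 100], [0.105, -0.155, 0, 0, 100], [0.14, -0.21, 0, 0, 100], [0.17, -0.258, 0, 0, 100]],
  ],
)

```text
clock: 1.45
eef_pos: [0.4512, -0.0277, 0.2314]
tool_rot: [0.0, 1.0, 0.0, 0.0]
ft_force: [0.8, 0.7, -0.4]
grip_width: 0.0853
grasp_force: 0.0
```

```bash
cat >> h.py <<'E'
def wrist(f=None):
    o=monitor.get_obs(); c=vision.camera('wrist')
    if f: cv2.imwrite('pics/'+f,c['color'][:,:,::-1])
    Rt=R.from_quat(o['tool_rot']).as_matrix(); H=c['hand_eye']
    return o,c,o['eef_pos']+Rt@H[:3,3],Rt@H[:3,:3]
E
python3 - <<'E'
from h import *
o,c,p,Rm=wrist('w1.png'); print(o['eef_pos'],o['tool_rot'],o['joint_pos'],c['hand_eye'],{k:v for k,v in c.items() if k not in('color','hand_eye')},p)
for col in HS:
  for b,s in blobs(c['color'],col,300): print(col,b.round(),s,onz(c,b,.095,p,Rm),onz(c,b,.03,p,Rm))
E
```

```text
[ 0.4512041  -0.02771467  0.23135401] [1.99520203e-04 9.99999926e-01 1.60264037e-04 2.87054058e-04] [-6.15851569e-02  1.45340890e-01 -1.13751520e-01  1.31115055e+00
  3.55144208e-04 -6.11860182e-02] [[ 3.63942372e-04  9.45110792e-01  3.26749841e-01  8.41159687e-02]
 [ 9.99999620e-01 -6.02832114e-04  6.29842399e-04  7.05406817e-04]
 [ 7.92246146e-04  3.26749487e-01 -9.45110652e-01 -1.43377794e-01]
 [ 0.00000000e+00  0.00000000e+00  0.00000000e+00  1.00000000e+00]] {'camera_matrix': array([[358.07892859,   0.        , 322.53671882],
       [  0.        , 358.07892859, 241.20378104],
       [  0.        ,   0.        ,   1.        ]])} [ 0.36700611 -0.02702163  0.37468371]
red [526. 181.] [ 479  147   96   74 5713] [0.414157   0.13160398 0.095     ] [0.42511512 0.16846942 0.03      ]
red [321. 365.] [ 306  343   31   45 1173] [ 0.5872449  -0.02845917  0.095     ] [ 0.63842959 -0.02879326  0.03      ]
yellow [319. 225.] [ 302  205   35   40 1067] [ 0.44976141 -0.02992451  0.095     ] [ 0.46899419 -0.03059915  0.03      ]
yellow [512. 251.] [ 470  216   87   70 4832] [0.47222673 0.13047661 0.095     ] [0.49668057 0.16708005 0.03      ]
green [505. 356.] [ 479  343   47   38 1088] [0.57732367 0.14225229 0.095     ] [0.6262026  0.18159246 0.03      ]
green [ 11. 367.] [  0 348  25  34 580] [ 0.5896243  -0.32097532  0.095     ] [ 0.64136196 -0.38929174  0.03      ]
blue [180. 262.] [152 248  45  42 626] [ 0.48255182 -0.14725955  0.095     ] [ 0.50940526 -0.1752035   0.03      ]
blue [496. 321.] [ 460  286   76   56 1497] [0.53995042 0.12827792 0.095     ] [0.58014361 0.16437038 0.03      ]
blue [153. 351.] [135 338  35  37 390] [ 0.57145531 -0.18366577  0.095     ] [ 0.61897041 -0.22007072  0.03      ]
```

View pics/w1.png

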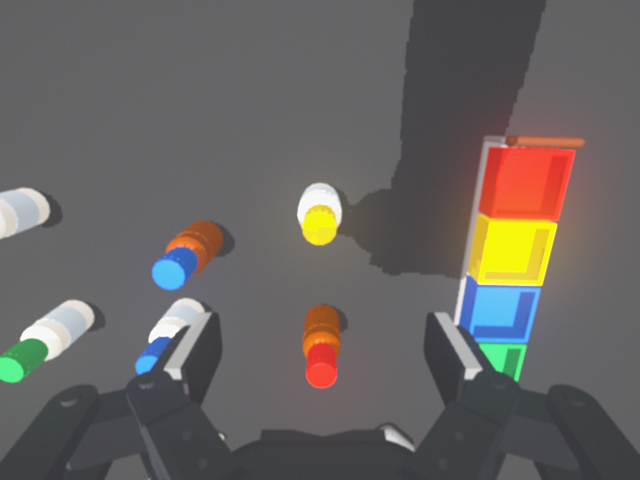

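The wrist view shows the yellow cap at (319,225), which confirms the yellow bottle at about (0.452,-0.030). The red and yellow cups are also consistent. I'll descend and grip.

move_arm(
  moves=[
    [[0.001, -0.002, -0.055, 0, 100], [0.001, -0.002, -0.11, 0, 100], [0.001, -0.002, -0.145, 0, 100], [0.001, -0.002, -0.161, 0, 100], [0.001, -0.002, -0.161, 0, 0]],
  ],
)

```text
clock: 2.12
eef_pos: [0.4498, -0.0274, 0.0689]
tool_rot: [-0.0, 1.0, 0.0, -0.002]
ft_force: [0.4, -0.5, -0.4]
grip_width: 0.0698
grasp_force: 0.0
```

move_arm(
  moves=[
    [[0, 0, 0, 0, 0], [0, 0, 0, 0, 0], [0, 0, 0, 0, 0], [0, 0, 0, 0, 0]],
  ],
)

```text
clock: 2.62
eef_pos: [0.4524, -0.0277, 0.0714]
tool_rot: [-0.0, 1.0, -0.0, 0.001]
ft_force: [-0.2, -0.0, 5.4]
grip_width: 0.026
grasp_force: 58.7
```

move_arm(
  moves=[
    [[0, 0, 0.015, 0, 0], [0, 0, 0.045, 0, 0], [0, 0, 0.08, 0, 0], [0.01, 0.03, 0.09, 0, 0], [0.02, 0.075, 0.09, 0, 0]],
  ],
)

```text
clock: 3.25
eef_pos: [0.4725, 0.0473, 0.1616]
tool_rot: [0.002, 1.0, -0.0, 0.001]
ft_force: [0.1, 0.6, -1.0]
grip_width: 0.0264
grasp_force: 59.1
```

move_arm(
  moves=[
    [[0.01, 0.045, 0, 0, 0], [0.02, 0.085, 0, 0, 0], [0.025, 0.11, 0, 0, 0], [0.025, 0.121, 0, 0, 0], [0.025, 0.121, 0, 0, 0]],
  ],
)

```text
clock: 3.88
eef_pos: [0.4958, 0.1683, 0.1599]
tool_rot: [-0.0, 1.0, -0.0, -0.0]
ft_force: [0.2, -0.2, -0.6]
grip_width: 0.0267
grasp_force: 59.2
```

Run:
```python
from h import *
o,c,p,Rm=wrist('w2.png'); print(o['eef_pos'],o['grip_width'],o['grasp_force'])
for col in HS:
  for b,s in blobs(c['color'],col,300): print(col,b.round(),s,onz(c,b,.185,p,Rm).round(4),onz(c,b,.025,p,Rm).round(4))
```

```text
[0.49584395 0.16828704 0.15992829] 0.026685105537289366 59.159520864486694
red [335. 143.] [ 282   93   92   95 5175] [0.4196 0.1728 0.185 ] [0.4301 0.1779 0.025 ]
red [ 56. 378.] [  21  348   69   61 2584] [0.5112 0.0613 0.185 ] [ 0.6454 -0.0843  0.025 ]
yellow [324. 216.] [ 281  188   87   86 4151] [0.4434 0.1695 0.185 ] [0.486 0.17  0.025]
yellow [322. 332.] [ 288  282   70   98 5595] [0.4896 0.1689 0.185 ] [0.5947 0.1687 0.025 ]
green [325. 400.] [283 367  73  43 511] [0.5219 0.17   0.185 ] [0.6706 0.1714 0.025 ]
green [318. 382.] [290 368  59  21 526] [0.5131 0.167  0.185 ] [0.6498 0.1642 0.025 ]
```

View pics/w2.png

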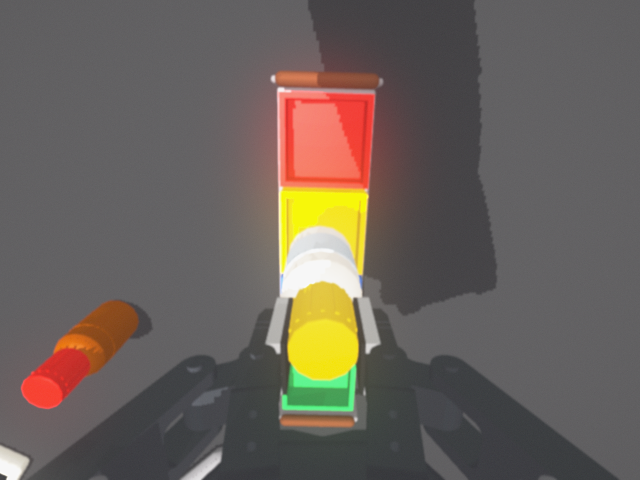

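The bottle is centred over the yellow cup: cap column 322, cup columns 281–367. I'll lower it.

move_arm(
  moves=[
    [[0.001, 0.001, -0.03, 0, 0], [0.001, 0.001, -0.06, 0, 0], [0.001, 0.001, -0.074, 0, 0], [0.001, 0.001, -0.079, 0, 0], [0.001, 0.001, -0.08, 0, 0]],
  ],
)

```text
clock: 4.55
eef_pos: [0.4982, 0.1687, 0.0815]
tool_rot: [0.0, 1.0, -0.0, 0.001]
ft_force: [-2.3, -2.3, 4.9]
grip_width: 0.0263
grasp_force: 59.7
```

move_arm(
  moves=[
    [[0, 0, 0, 0, 0], [0, 0, 0, 0, 0]],
  ],
)

```text
clock: 4.8
eef_pos: [0.4982, 0.1689, 0.0815]
tool_rot: [0.0, 1.0, -0.0, 0.001]
ft_force: [-0.3, -2.9, 6.0]
grip_width: 0.0262
grasp_force: 60.0
```

move_arm(
  moves=[
    [[0, 0, 0, 0, 40], [0, 0, 0, 0, 70], [0, 0, 0, 0, 100], [0, 0, 0, 0, 100], [0, 0, 0.05, 0, 100]],
  ],
)

```text
clock: 5.42
eef_pos: [0.494, 0.1682, 0.1269]
tool_rot: [-0.0, 1.0, -0.002, -0.005]
ft_force: [1.0, 0.1, 0.9]
grip_width: 0.0855
grasp_force: 0.0
```

move_arm(
  moves=[
    [[0, 0, 0.05, 0, 100], [0, 0, 0.1, 0, 100], [-0.01, -0.06, 0.1, 0, 100], [-0.01, -0.12, 0.1, 0, 100], [-0.01, -0.18, 0.1, 0, 100]],
  ],
)

```text
clock: 6.05
eef_pos: [0.4873, -0.012, 0.2306]
tool_rot: [-0.001, 1.0, 0.0, 0.001]
ft_force: [0.0, 0.1, -0.5]
grip_width: 0.0855
grasp_force: 0.0
```

move_arm(
  moves=[
    [[0, -0.06, 0, 0, 100], [-0.01, -0.12, 0, 0, 100], [-0.02, -0.18, 0, 0, 100], [-0.03, -0.24, 0, 0, 100], [-0.03, -0.3, 0, 0, 100]],
  ],
)

```text
clock: 6.68
eef_pos: [0.4566, -0.3126, 0.2305]
tool_rot: [0.0, 1.0, 0.0, 0.0]
ft_force: [2.1, -0.1, -0.4]
grip_width: 0.0855
grasp_force: 0.0
```

move_arm(
  moves=[
    [[0, -0.03, 0, 0, 100], [0, -0.03, 0, 0, 100]],
  ],
)

```text
clock: 6.92
eef_pos: [0.4568, -0.3428, 0.2295]
tool_rot: [0.002, 1.0, 0.0, -0.0]
ft_force: [-0.3, 0.3, 0.2]
grip_width: 0.0854
grasp_force: 0.0
```

```bash
cat > look.py <<'E'
from h import *
import sys
o,c,p,Rm=wrist(sys.argv[2]); e=o['eef_pos']; print(e,o['tool_rot'].round(3),o['joint_pos'].round(2))
for b,s in blobs(c['color'],sys.argv[1],300):
    q=onz(c,b,.095,p,Rm); print(b.round(),s,q.round(4),'delta',(q-e)[:2].round(4))
E
python3 look.py red w3.png
```

```text
[ 0.4568243  -0.34282836  0.22951182] [ 0.002  1.     0.    -0.   ] [-0.64  0.38  0.2   1.39  0.   -0.64]
[327. 225.] [ 310  205   35   40 1070] [ 0.4548 -0.3389  0.095 ] delta [-0.002   0.0039]
[632. 350.] [622 338  18  28 330] [ 0.5752 -0.0585  0.095 ] delta [0.1184 0.2844]
```

View pics/w3.png

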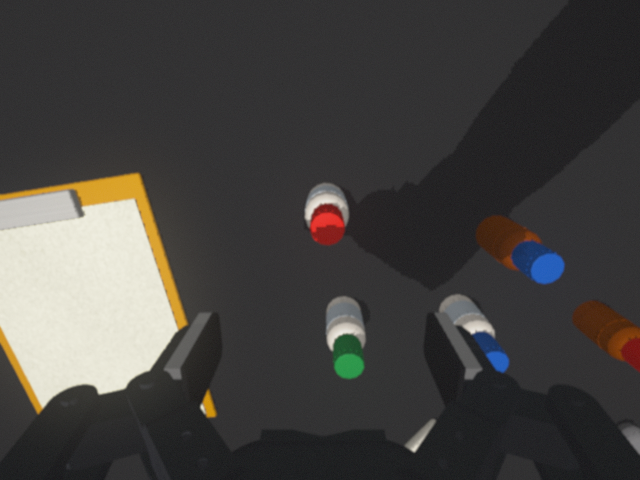

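The red-capped white bottle is at (327,225), with the body in line. I'll correct y by +3 mm and descend.

move_arm(
  moves=[
    [[0, 0.003, -0.055, 0, 100], [0, 0.003, -0.11, 0, 100], [0, 0.003, -0.145, 0, 100], [0, 0.003, -0.16, 0, 100], [0, 0.003, -0.16, 0, 0]],
  ],
)

```text
clock: 7.6
eef_pos: [0.4574, -0.3366, 0.0701]
tool_rot: [-0.001, 1.0, 0.0, -0.001]
ft_force: [0.0, -0.5, 0.3]
grip_width: 0.0699
grasp_force: 0.0
```

move_arm(
  moves=[
    [[0, 0, 0, 0, 0], [0, 0, 0, 0, 0], [0, 0, 0, 0, 0], [0, 0, 0, 0, 0]],
  ],
)

```text
clock: 8.1
eef_pos: [0.4586, -0.3387, 0.0722]
tool_rot: [0.0, 1.0, -0.001, 0.002]
ft_force: [-0.4, 0.3, 5.9]
grip_width: 0.0262
grasp_force: 58.7
```

move_arm(
  moves=[
    [[0, 0, 0.015, 0, 0], [0, 0, 0.045, 0, 0], [0, 0, 0.08, 0, 0], [0, 0, 0.115, 0, 0], [0, 0, 0.13, 0, 0]],
  ],
)

```text
clock: 8.72
eef_pos: [0.4582, -0.3383, 0.2031]
tool_rot: [0.0, 1.0, -0.001, 0.002]
ft_force: [0.7, 0.1, -1.4]
grip_width: 0.0265
grasp_force: 59.1
```

move_arm(
  moves=[
    [[0, 0.03, 0, 0, 0], [0, 0.08, 0, 0, 0], [0, 0.13, 0, 0, 0], [0, 0.18, 0, 0, 0], [-0.01, 0.23, 0, 0, 0]],
  ],
)

```text
clock: 9.35
eef_pos: [0.447, -0.106, 0.1996]
tool_rot: [-0.0, 1.0, 0.0, -0.0]
ft_force: [-0.1, 0.3, -0.2]
grip_width: 0.0265
grasp_force: 59.3
```

move_arm(
  moves=[
    [[0, 0.055, 0, 0, 0], [-0.01, 0.11, 0, 0, 0], [-0.02, 0.165, 0, 0, 0], [-0.02, 0.215, 0, 0, 0], [-0.02, 0.25, -0.01, 0, 0]],
  ],
)

```text
clock: 9.98
eef_pos: [0.4271, 0.1444, 0.1904]
tool_rot: [-0.001, 1.0, 0.0, 0.0]
ft_force: [0.8, 0.4, -1.0]
grip_width: 0.0263
grasp_force: 59.4
```

move_arm(
  moves=[
    [[0, 0.02, -0.02, 0, 0], [0, 0.029, -0.03, 0, 0], [0, 0.029, -0.03, 0, 0]],
  ],
)

```text
clock: 10.35
eef_pos: [0.4264, 0.171, 0.1593]
tool_rot: [-0.0, 1.0, -0.001, -0.001]
ft_force: [0.4, -0.1, -1.3]
grip_width: 0.0262
grasp_force: 59.4
```

```bash
python3 look.py red w4.png
```

```text
[0.4264375  0.17095735 0.1592645 ] [-0.     1.    -0.001 -0.001] [ 0.38  0.21 -0.23  1.14 -0.    0.38]
[327. 217.] [ 281  189   86   82 2956] [0.3986 0.1743 0.095 ] delta [-0.0278  0.0034]
[323. 328.] [ 287  279   71   96 5434] [0.4754 0.1715 0.095 ] delta [0.049  0.0005]
[ 69. 439.] [ 42 419  57  48 842] [ 0.5726 -0.0206  0.095 ] delta [ 0.1462 -0.1916]
```

View pics/w4.png

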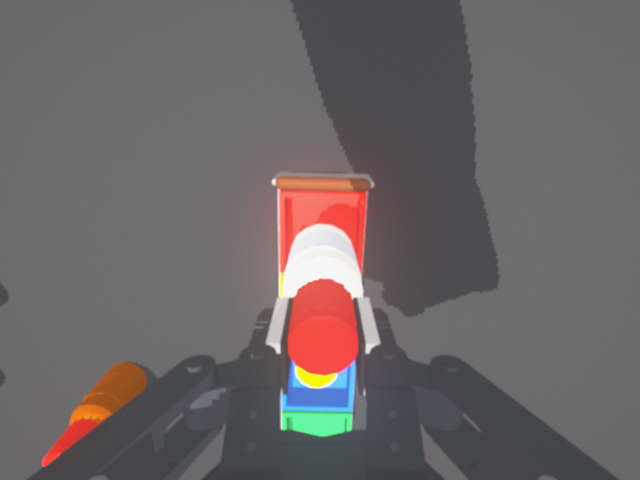

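The cap is at column 323 and the red cup spans columns 281–367, so it is centred. I'll lower it.

move_arm(
  moves=[
    [[0, 0, -0.03, 0, 0], [0, 0, -0.06, 0, 0], [0, 0, -0.074, 0, 0], [0, 0, -0.079, 0, 0], [0, 0, -0.08, 0, 0]],
  ],
)

```text
clock: 11.02
eef_pos: [0.428, 0.1706, 0.0822]
tool_rot: [0.0, 1.0, -0.0, 0.001]
ft_force: [-4.4, -2.5, 12.3]
grip_width: 0.0263
grasp_force: 60.5
```

move_arm(
  moves=[
    [[0, 0, 0, 0, 0], [0, 0, 0, 0, 0]],
  ],
)

```text
clock: 11.28
eef_pos: [0.4279, 0.1706, 0.0822]
tool_rot: [0.0, 1.0, -0.0, 0.001]
ft_force: [-3.3, -2.8, 5.4]
grip_width: 0.0265
grasp_force: 60.3
```

move_arm(
  moves=[
    [[0, 0, 0, 0, 40], [0, 0, 0, 0, 70], [0, 0, 0, 0, 100], [0, 0, 0, 0, 100], [0, 0, 0.05, 0, 100]],
  ],
)

```text
clock: 11.9
eef_pos: [0.4242, 0.1701, 0.1274]
tool_rot: [-0.0, 1.0, -0.002, -0.004]
ft_force: [0.6, 0.6, -0.8]
grip_width: 0.0852
grasp_force: 0.0
```

move_arm(
  moves=[
    [[0, 0, 0.05, 0, 100], [0, 0, 0.1, 0, 100], [0.02, -0.05, 0.1, 0, 100], [0.04, -0.1, 0.1, 0, 100], [0.06, -0.15, 0.1, 0, 100]],
  ],
)

```text
clock: 12.52
eef_pos: [0.4879, 0.0201, 0.2305]
tool_rot: [-0.001, 1.0, 0.0, 0.0]
ft_force: [1.5, -0.1, -0.8]
grip_width: 0.0852
grasp_force: 0.0
```

move_arm(
  moves=[
    [[0.02, -0.05, 0, 0, 100], [0.04, -0.1, 0, 0, 100], [0.07, -0.15, 0, 0, 100], [0.1, -0.2, 0, 0, 100], [0.101, -0.209, 0, 0, 100]],
  ],
)

```text
clock: 13.15
eef_pos: [0.5893, -0.1909, 0.2282]
tool_rot: [0.002, 1.0, 0.0, -0.001]
ft_force: [0.3, 1.6, -0.3]
grip_width: 0.0857
grasp_force: 0.0
```

move_arm(
  moves=[
    [[0, 0, 0, 0, 100], [0, 0, 0, 0, 100]],
  ],
)

```text
clock: 13.4
eef_pos: [0.5879, -0.1864, 0.2306]
tool_rot: [-0.001, 1.0, 0.0, -0.0]
ft_force: [-0.2, -0.2, 0.6]
grip_width: 0.0853
grasp_force: 0.0
```

```bash
python3 look.py blue w5.png
```

```text
[ 0.58790846 -0.1863973   0.23058599] [-0.001  1.     0.    -0.   ] [-0.31  0.48  0.35  1.44  0.   -0.31]
[635. 200.] [626 170  14  49 357] [0.5653 0.0617 0.095 ] delta [-0.0226  0.2481]
[323. 232.] [305 223  35  19 412] [ 0.5926 -0.1854  0.095 ] delta [0.0047 0.001 ]
[524. 473.] [497 460  45  20 380] [0.8605 0.0288 0.095 ] delta [0.2726 0.2152]
```

View pics/w5.png

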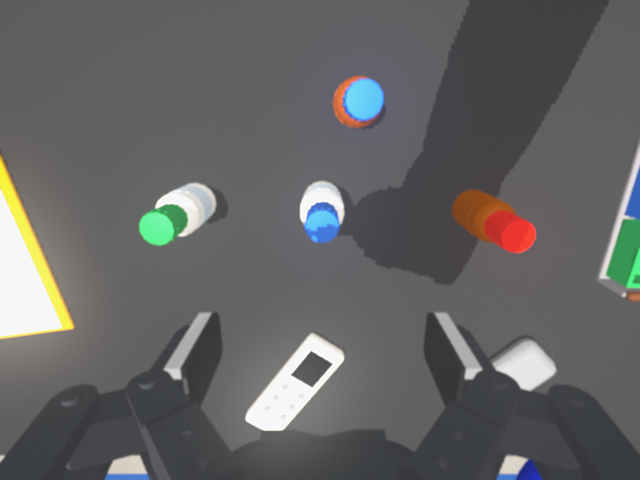

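The blue cap's full extent is centred at about (322,224), the same place as the earlier aligned ones. I'll grip it and carry it to the blue cup.

move_arm(
  moves=[
    [[0, 0.001, -0.055, 0, 100], [0, 0.001, -0.11, 0, 100], [0, 0.001, -0.145, 0, 100], [0, 0.001, -0.16, 0, 100], [0, 0.001, -0.16, 0, 0]],
  ],
)

```text
clock: 14.08
eef_pos: [0.5882, -0.1858, 0.0704]
tool_rot: [-0.001, 1.0, 0.0, -0.0]
ft_force: [-0.5, 0.8, -0.2]
grip_width: 0.0698
grasp_force: 0.0
```

move_arm(
  moves=[
    [[0, 0, 0, 0, 0], [0, 0, 0, 0, 0], [0, 0, 0, 0, 0], [0, 0, 0, 0, 0]],
  ],
)

```text
clock: 14.58
eef_pos: [0.5899, -0.1873, 0.0725]
tool_rot: [0.0, 1.0, -0.001, 0.002]
ft_force: [0.1, 0.4, 6.5]
grip_width: 0.0265
grasp_force: 59.3
```

move_arm(
  moves=[
    [[0, 0, 0.015, 0, 0], [0, 0, 0.045, 0, 0], [0, 0, 0.08, 0, 0], [0, 0, 0.115, 0, 0], [0, 0, 0.13, 0, 0]],
  ],
)

```text
clock: 15.2
eef_pos: [0.5893, -0.1871, 0.2033]
tool_rot: [-0.0, 1.0, -0.001, 0.002]
ft_force: [0.3, -0.2, -1.1]
grip_width: 0.0262
grasp_force: 59.0
```

move_arm(
  moves=[
    [[0, 0.03, 0, 0, 0], [0, 0.075, 0, 0, 0], [-0.01, 0.12, 0, 0, 0], [-0.015, 0.165, 0, 0, 0], [-0.021, 0.21, 0, 0, 0]],
  ],
)

```text
clock: 15.82
eef_pos: [0.5665, 0.0246, 0.1995]
tool_rot: [0.0, 1.0, -0.0, -0.001]
ft_force: [1.0, -0.7, -1.6]
grip_width: 0.0262
grasp_force: 59.0
```

move_arm(
  moves=[
    [[0, 0.05, 0, 0, 0], [0, 0.095, -0.01, 0, 0], [0, 0.13, -0.03, 0, 0], [0, 0.145, -0.04, 0, 0], [0, 0.145, -0.04, 0, 0]],
  ],
)

```text
clock: 16.45
eef_pos: [0.5663, 0.1684, 0.1589]
tool_rot: [-0.001, 1.0, -0.001, -0.002]
ft_force: [0.4, -0.9, -0.8]
grip_width: 0.0263
grasp_force: 59.1
```

```bash
python3 look.py blue w6.png
```

```text
[0.56634847 0.16839358 0.15885075] [-0.001  1.    -0.001 -0.002] [ 0.29  0.46  0.13  1.25 -0.    0.29]
[322. 332.] [ 288  281   70   91 4498] [0.6183 0.1689 0.095 ] delta [0.052  0.0005]
```

View pics/w6.png

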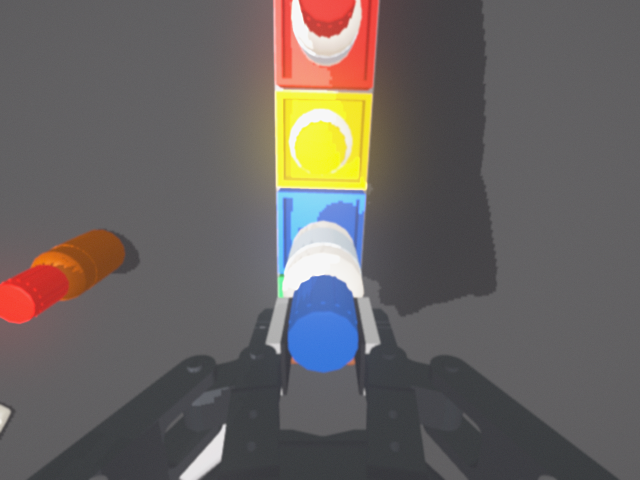

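Blue is centred over its cup (columns 278–366, cap at 323), and red and yellow stand in their cups. I'll lower it.

move_arm(
  moves=[
    [[0, 0, -0.03, 0, 0], [0, 0, -0.06, 0, 0], [0, 0, -0.074, 0, 0], [0, 0, -0.079, 0, 0], [0, 0, -0.08, 0, 0]],
  ],
)

```text
clock: 17.12
eef_pos: [0.5685, 0.1674, 0.0825]
tool_rot: [0.001, 1.0, -0.0, 0.001]
ft_force: [-1.6, -3.0, 6.8]
grip_width: 0.0263
grasp_force: 59.7
```

move_arm(
  moves=[
    [[0, 0, 0, 0, 0], [0, 0, 0, 0, 0]],
  ],
)

```text
clock: 17.38
eef_pos: [0.5684, 0.1674, 0.0825]
tool_rot: [0.0, 1.0, -0.0, 0.001]
ft_force: [-2.3, -2.3, 6.9]
grip_width: 0.0259
grasp_force: 59.6
```

move_arm(
  moves=[
    [[0, 0, 0, 0, 40], [0, 0, 0, 0, 70], [0, 0, 0, 0, 100], [0, 0, 0, 0, 100], [0, 0, 0.05, 0, 100]],
  ],
)

```text
clock: 18.0
eef_pos: [0.5639, 0.1673, 0.1262]
tool_rot: [-0.0, 1.0, -0.001, -0.005]
ft_force: [0.8, -0.2, 0.2]
grip_width: 0.0854
grasp_force: 0.0
```

move_arm(
  moves=[
    [[0, 0, 0.05, 0, 100], [0, 0, 0.1, 0, 100], [0, -0.05, 0.1, 0, 100], [0, -0.1, 0.1, 0, 100], [0, -0.15, 0.1, 0, 100]],
  ],
)

```text
clock: 18.62
eef_pos: [0.5673, 0.0172, 0.2304]
tool_rot: [-0.0, 1.0, 0.0, 0.0]
ft_force: [1.1, -0.2, -0.1]
grip_width: 0.0855
grasp_force: 0.0
```

move_arm(
  moves=[
    [[0, -0.055, 0, 0, 100], [0.01, -0.11, 0, 0, 100], [0.02, -0.165, 0, 0, 100], [0.023, -0.22, 0, 0, 100], [0.023, -0.275, 0, 0, 100]],
  ],
)

```text
clock: 19.25
eef_pos: [0.5905, -0.2584, 0.23]
tool_rot: [-0.0, 1.0, 0.0, 0.0]
ft_force: [-0.1, 0.5, -0.7]
grip_width: 0.0857
grasp_force: 0.0
```

move_arm(
  moves=[
    [[0, -0.05, 0, 0, 100], [0, -0.065, 0, 0, 100], [0, -0.065, 0, 0, 100], [0, -0.065, 0, 0, 100]],
  ],
)

```text
clock: 19.75
eef_pos: [0.5907, -0.3201, 0.2304]
tool_rot: [-0.001, 1.0, 0.0, -0.0]
ft_force: [0.2, -0.2, -0.2]
grip_width: 0.0851
grasp_force: 0.0
```

```bash
python3 look.py green w7.png
```

```text
[ 0.59066602 -0.3200997   0.23035551] [-0.001  1.     0.    -0.   ] [-0.5   0.61  0.56  1.52  0.   -0.5 ]
[322. 220.] [307 209  34  23 530] [ 0.5844 -0.3196  0.095 ] delta [-0.0063  0.0005]
```

View pics/w7.png

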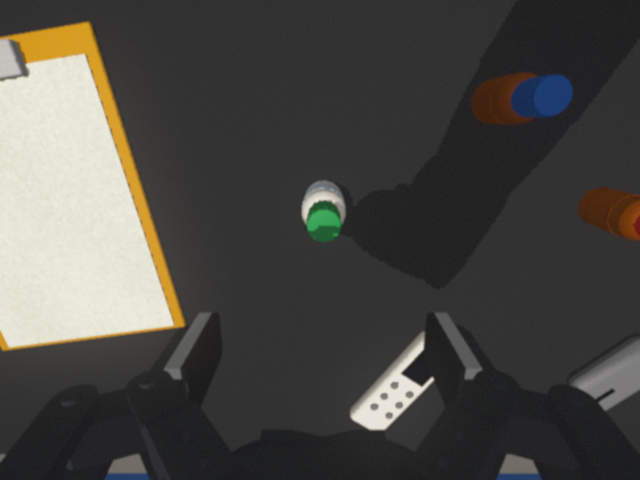

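The green cap covers about rows 201–242 at column 323, so it is aligned within 2 mm. I'll grip it.

move_arm(
  moves=[
    [[-0.001, 0, -0.055, 0, 100], [-0.001, 0, -0.11, 0, 100], [-0.001, 0, -0.145, 0, 100], [-0.001, 0, -0.16, 0, 100], [-0.001, 0, -0.16, 0, 0]],
  ],
)

```text
clock: 20.42
eef_pos: [0.5895, -0.3205, 0.0701]
tool_rot: [-0.001, 1.0, 0.0, -0.0]
ft_force: [0.2, -0.3, -1.1]
grip_width: 0.0697
grasp_force: 0.0
```

move_arm(
  moves=[
    [[0, 0, 0, 0, 0], [0, 0, 0, 0, 0], [0, 0, 0, 0, 0], [0, 0, 0, 0, 0]],
  ],
)

```text
clock: 20.92
eef_pos: [0.5906, -0.3221, 0.0724]
tool_rot: [-0.0, 1.0, -0.001, 0.002]
ft_force: [-0.3, 1.6, 5.6]
grip_width: 0.026
grasp_force: 58.8
```

move_arm(
  moves=[
    [[0, 0, 0.015, 0, 0], [0, 0, 0.045, 0, 0], [0, 0, 0.08, 0, 0], [0, 0, 0.115, 0, 0], [0, 0, 0.13, 0, 0]],
  ],
)

```text
clock: 21.55
eef_pos: [0.5902, -0.3224, 0.2036]
tool_rot: [0.0, 1.0, -0.001, 0.002]
ft_force: [-0.0, 0.5, -0.3]
grip_width: 0.0262
grasp_force: 58.8
```

move_arm(
  moves=[
    [[0, 0.03, 0, 0, 0], [0, 0.08, 0, 0, 0], [0, 0.13, 0, 0, 0], [0.01, 0.18, 0, 0, 0], [0.02, 0.23, 0, 0, 0]],
  ],
)

```text
clock: 22.18
eef_pos: [0.6089, -0.0903, 0.1996]
tool_rot: [0.0, 1.0, 0.0, -0.001]
ft_force: [1.0, 0.5, -1.5]
grip_width: 0.0262
grasp_force: 59.0
```

move_arm(
  moves=[
    [[0.01, 0.05, 0, 0, 0], [0.02, 0.1, 0, 0, 0], [0.028, 0.15, 0, 0, 0], [0.028, 0.2, 0, 0, 0], [0.028, 0.235, -0.01, 0, 0]],
  ],
)

```text
clock: 22.8
eef_pos: [0.6373, 0.1457, 0.1901]
tool_rot: [-0.001, 1.0, 0.0, 0.0]
ft_force: [1.3, -0.6, -1.0]
grip_width: 0.026
grasp_force: 59.0
```

move_arm(
  moves=[
    [[0, 0.015, -0.02, 0, 0], [0, 0.023, -0.03, 0, 0], [0, 0.023, -0.03, 0, 0], [0, 0.023, -0.03, 0, 0]],
  ],
)

```text
clock: 23.3
eef_pos: [0.6378, 0.1653, 0.1609]
tool_rot: [0.001, 1.0, -0.0, 0.0]
ft_force: [0.1, -0.3, -0.6]
grip_width: 0.0263
grasp_force: 59.0
```

```bash
python3 look.py green w8.png
```

```text
[0.63778731 0.16533895 0.16089631] [ 0.001  1.    -0.     0.   ] [ 0.25  0.59  0.36  1.33 -0.    0.25]
[345. 215.] [320 196  44  45 853] [0.6092 0.1795 0.095 ] delta [-0.0285  0.0141]
[322. 345.] [ 288  318   70   56 3102] [0.7013 0.1657 0.095 ] delta [0.0635 0.0004]
```

View pics/w8.png

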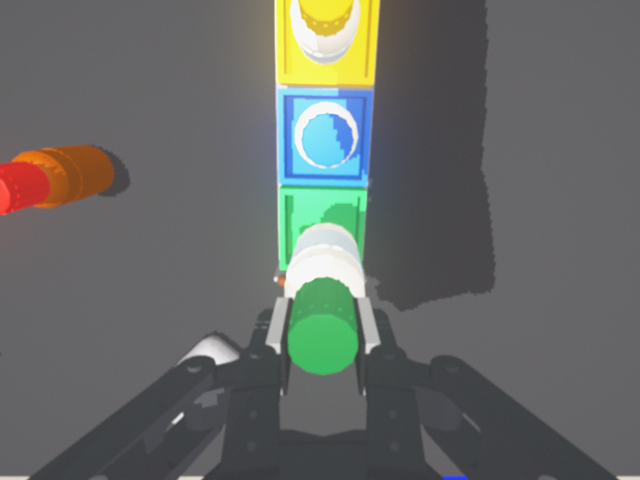

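Green is centred over its cup (columns 279–367, cap at 323), and blue stands in its cup. I'll lower it.

move_arm(
  moves=[
    [[0, 0, -0.03, 0, 0], [0, 0, -0.06, 0, 0], [0, 0, -0.074, 0, 0], [0, 0, -0.079, 0, 0], [0, 0, -0.08, 0, 0]],
  ],
)

```text
clock: 23.98
eef_pos: [0.6383, 0.1659, 0.0825]
tool_rot: [0.0, 1.0, -0.0, 0.001]
ft_force: [-1.7, -0.6, 6.1]
grip_width: 0.0266
grasp_force: 59.6
```

move_arm(
  moves=[
    [[0, 0, 0, 0, 0], [0, 0, 0, 0, 0]],
  ],
)

```text
clock: 24.22
eef_pos: [0.6383, 0.1659, 0.0825]
tool_rot: [0.0, 1.0, -0.0, 0.001]
ft_force: [-1.9, -1.6, 6.1]
grip_width: 0.0264
grasp_force: 59.5
```

move_arm(
  moves=[
    [[0, 0, 0, 0, 40], [0, 0, 0, 0, 70], [0, 0, 0, 0, 100], [0, 0, 0, 0, 100], [0, 0, 0.05, 0, 100]],
  ],
)

```text
clock: 24.85
eef_pos: [0.6338, 0.1654, 0.1254]
tool_rot: [-0.0, 1.0, -0.001, -0.006]
ft_force: [0.9, -0.2, -0.0]
grip_width: 0.085
grasp_force: 0.0
```

move_arm(
  moves=[
    [[0, 0, 0.06, 0, 100], [0, 0, 0.12, 0, 100], [-0.06, 0, 0.14, 0, 100], [-0.12, 0, 0.14, 0, 100], [-0.18, 0, 0.14, 0, 100]],
  ],
)

```text
clock: 25.48
eef_pos: [0.4559, 0.1664, 0.2706]
tool_rot: [0.0, 1.0, 0.0, 0.001]
ft_force: [-0.4, 0.5, 0.6]
grip_width: 0.0854
grasp_force: 0.0
```

move_arm(
  moves=[
    [[-0.03, 0.05, 0, 0, 100], [-0.05, 0.11, 0, 0, 100], [-0.08, 0.17, 0, 0, 100], [-0.08, 0.2, 0, 0, 100], [-0.08, 0.2, 0, 0, 100]],
  ],
)

```text
clock: 26.1
eef_pos: [0.3765, 0.3686, 0.2698]
tool_rot: [-0.002, 1.0, 0.0, -0.0]
ft_force: [-0.5, -1.3, -0.6]
grip_width: 0.0856
grasp_force: 0.0
```

Run:
```python
from h import *
shot('top','top2.png'); c=shot('side','side2.png')
cv2.imwrite('pics/both.png',np.vstack([cv2.imread('pics/top2.png')[120:380,100:580],cv2.imread('pics/side2.png')[130:430,140:620]]))
```

```text
(no output)
```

View pics/both.png

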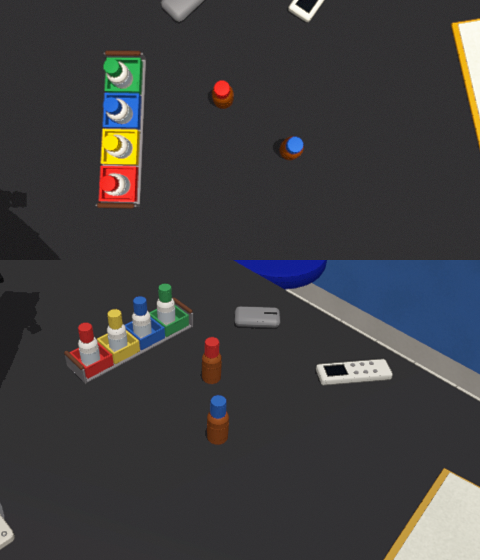

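The final views show all four white bottles upright and centred in their matching cups, and both amber bottles where they started.

```bash
python3 -c "
from h import *
print(job.job_done())"
```

```text
the job is handed in; nothing more can be done
None
```

I handed the job in at about 26 s: the last pictures show all four white bottles upright in the cups matching their caps and both amber bottles still standing where they started, but the hand-in call gave no verdict.

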